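# Put the cleaned coaxial kit back from the drying rack into its foam tray

## Robot

A 6-joint arm with a two-finger parallel gripper is mounted at the origin on a cart in front of the work surface, level with it; the furniture and walls round the work are solid. World frame = base frame: x ahead of the robot, y to its left, z up, the work surface at z = 0. Lengths are in m, angles in rad, forces in N, time in s.
With the tool pointing down it reaches from about 0.225 to 0.875 m from the base axis. Payload 3.4 kg.
Tool frame: the origin (TCP) lies on the centre line of the jaws, within the pads' length; the fingertips stand 22 mm ahead of it and the grasp point (between the pads) lies 3 mm ahead of it; z points along the fingers, y is the line along which they close (so a half turn about z gives the same grasp; the last joint's range is limited). The gripper opens to 85 mm and grips with 20 to 120 N. Pads are 22 mm wide; open, the fingers measure 114 mm over their backs; the gripper's body (76 mm by 85 mm) begins 54 mm behind the grasp point. The pads swing forward as they close: fully open they stand 13 mm farther back than shut.
Start: joints at [-1.374, 0.276, 1.505, -0, 1.361, -0.121], TCP at [0.18, -0.546, 0.253] pointing down, gripper open.
Joint ranges: [-2.89, 2.89], [-0.75, 2.08], [0.22, 2.7], [-1.18, 4.32], [0.11, 2.71], [-2.7, 2.7]. Speed limits (rad/s): [2.57, 2.57, 3.14, 3.14, 3.14, 3.14].

## Interface

Orientations are given as a unit quaternion [w, x, y, z].
In Python, from rig import manip, ticket, sensors, get_image gives the robot as it stands (manip), with the cameras as plain functions, the job (ticket) and the readings (sensors).
- The arm moves only by the shell command python3 steer.py 'ROWS' [OPENING] [FORCE]. ROWS is a JSON list of rows, 1 to 5 of them, each of 4 numbers: dx, dy, dz in m, then a turn about the tool's z in rad; each row shifts and turns the commanded pose from where the row before left it, along the tool's axes as they then stand; what a row does not reach is not made up. A row lasts 1/12 s, in which the tool goes at most 0.0417 m and 0.125 rad, less where a joint would pass 70% of its speed; a pose out of reach is approached as far as the arm can. OPENING is the finger opening in m, set as the command begins (- or left out keeps the last). The fingers move at their own pace and stop on an object; FORCE is the grip in N (left out, the last holds). Time passes only in rows, so rows that do not move let the fingers close. It prints the time, the measured TCP pose, the force, the opening and the grip force at its end. Input that does not fit is refused with a message, and nothing moves.
- sensors.get_state(): the state, without advancing time (a new reading comes with each control period).
- get_image(name): name is "scene" or "side" or "wrist"; returns a dict with "img" (400x640x3 uint8, red, green, blue), "camera_matrix" (3x3 intrinsics, pixels), "T" (4x4, takes a point from camera to world coordinates); the wrist camera has in their place "hand_eye" (4x4, takes a point from camera to tool coordinates, whose origin is the TCP and whose axes are the flange's). Camera axes: x right, y down, z forward; pixel columns grow to the right and rows downward; lengths in m; the calibration is good to about 2 mm. A picture is of the moment at which its call begins: read the wrist's pose just before it. There is no depth.
- ticket.sign_off(): hands the job in; it is judged then, once.
The state is a dict: "clock": time; "qpos": joint angles; "qd": joint speeds; "effort": joint torques, N m; "position": TCP position; "ee_rot": TCP orientation; "contact_force": force on the tool from outside, world axes, zero at the start; "moment": the same for the moment, N m; "width": finger opening in m; "gripper_force": force on a finger pad.
Only numpy, scipy, OpenCV 4.12 (cv2) and the standard library are available. Lean on these libraries where they do the work, as an engineer would, in place of code of your own. Each camera call takes 0.05 s, during which the arm holds its last target. There are 200 camera calls.

## Task

The cleaned coaxial parts and their torque wrench have dried: move all four from the metal drying rack into the foam kit tray, each lying fully down in the pocket cut to its own length (the end cap in the shortest pocket, then the adaptor, the in-line filter, and the wrench in the longest). Let go of them, and leave the bottle and the solder reel behind the trays where they stand.

Things in the scene. Friction and masses are not known exactly. Their poses are not given: they have to be found in the camera images.
- cap: Short white coaxial end cap, 23 mm long, 18 mm wide and high, the shortest part. Loose, 30 g. Starts in any of the four bays of the metal drying rack (plate top 22 mm above the bench, bays 60 mm apart, 6 mm wire dividers), roughly along the bay. Origin: centre of its underside; y along its length, z up. Grip across its width, mid-length, about halfway up.
- adaptor: White coaxial adaptor, 43 mm long, 20 mm wide and high, a ribbed nut at one end and a thread at the other. Loose, 45 g. Starts in any of the four bays of the metal drying rack (plate top 22 mm above the bench, bays 60 mm apart, 6 mm wire dividers), roughly along the bay. Origin: centre of its underside; y along its length, z up. Grip across its width, mid-length, about halfway up.
- filter: White in-line filter, a slim barrel 80 mm long with a ribbed nut at each end, 17 mm wide and high. Loose, 60 g. Starts in any of the four bays of the metal drying rack (plate top 22 mm above the bench, bays 60 mm apart, 6 mm wire dividers), roughly along the bay. Origin: centre of its underside; y along its length, z up. Grip across its width, mid-length, about halfway up.
- wrench: Torque wrench, 163 mm long, 17 mm high: orange handle (16 mm wide) from y -12 to 80 mm, flat metal head 20 mm wide from y -83 mm. Loose, 120 g. Starts in any of the four bays of the metal drying rack (plate top 22 mm above the bench, bays 60 mm apart, 6 mm wire dividers), roughly along the bay. Origin: centre of its underside; y along its length, z up. Grip across it at y = 15 mm.
- nest_cap: Foam strip fixed in the kit tray, 190 x 71 x 25 mm, dark top, one central pocket, blue floor, 6 mm deep, 35 mm long and 30 mm wide (the end cap's, the shortest). Origin: middle of its underside, 2 mm above the bench; x along strip and pocket, z up; pocket floor at z 19 mm, top face at 25 mm. Four strips, 72 mm apart, varying order, in a black 200 x 300 mm tray, rim 28 mm above the bench.
- nest_adaptor: Foam strip fixed in the kit tray, 190 x 71 x 25 mm, dark top, one central pocket, blue floor, 6 mm deep, 55 mm long and 30 mm wide (the adaptor's). Origin: middle of its underside, 2 mm above the bench; x along strip and pocket, z up; pocket floor at z 19 mm, top face at 25 mm. Four strips, 72 mm apart, varying order, in a black 200 x 300 mm tray, rim 28 mm above the bench.
- nest_filter: Foam strip fixed in the kit tray, 190 x 71 x 25 mm, dark top, one central pocket, blue floor, 6 mm deep, 92 mm long and 28 mm wide (the in-line filter's). Origin: middle of its underside, 2 mm above the bench; x along strip and pocket, z up; pocket floor at z 19 mm, top face at 25 mm. Four strips, 72 mm apart, varying order, in a black 200 x 300 mm tray, rim 28 mm above the bench.
- nest_wrench: Foam strip fixed in the kit tray, 190 x 71 x 25 mm, dark top, one central pocket, blue floor, 6 mm deep, 178 mm long and 34 mm wide (the torque wrench's, the longest). Origin: middle of its underside, 2 mm above the bench; x along strip and pocket, z up; pocket floor at z 19 mm, top face at 25 mm. Four strips, 72 mm apart, varying order, in a black 200 x 300 mm tray, rim 28 mm above the bench.
- bottle: Bystander: white swab-alcohol bottle, 66 mm across, 124 mm tall, standing loose behind the trays. Origin: centre of its underside. It is not to be moved.
- solder_reel: Bystander: reel of solder, black flanges, green label on top, 56 mm across, 37 mm high, standing on its flange, loose behind the trays. Origin: centre of its underside. It is not to be moved.

How it is judged:
At the end, for the whole second after the job is handed in: Each of the four parts lies flat (within 0.15 rad) on the floor of its own pocket (underside no more than 3 mm above it, centre within 13 mm of the pocket's centre), at rest and let go (horizontal distance between cap and nest_cap below 0.013 m and z of cap in the frame of nest_cap below 0.022 m and angle between each of cap, adaptor, filter, wrench's own z axis and vertical below 0.15 rad and contact force between each of cap, adaptor, filter, wrench and the fingers below 0.05 N and linear speed of each of cap, adaptor, filter, wrench below 0.02 m/s and horizontal distance between adaptor and nest_adaptor below 0.013 m and z of adaptor in the frame of nest_adaptor below 0.022 m and horizontal distance between filter and nest_filter below 0.013 m and z of filter in the frame of nest_filter below 0.022 m and horizontal distance between wrench and nest_wrench below 0.013 m and z of wrench in the frame of nest_wrench below 0.022 m); the robot touches nothing.
It fails at once if the bottle or the solder reel was moved by more than 20 mm or tipped (distance of any of bottle, solder_reel from where it was at the start of the episode above 0.02 m or angle between any of bottle, solder_reel's own z axis and vertical above 0.3 rad).
It also fails if it takes over 99 s, if anything falls off the work surface, if the arm or the gripper's body presses on something with over 40 N, if the wrist force passes 120 N, or if a joint passes its speed limit or range.

## Working session

There is one attempt and no reset: what is moved stays moved. The work goes in short steps, Python scripts to look and compute and a shell command to move; the robot and the scene stay as the last step left them, time stands still between calls to the robot, and variables do not carry over. Pictures are saved under pics/ and viewed, at most 14 in all, crops included, and the job is handed in when it is done.

```bash
ls; mkdir -p pics
python3 - <<'E'
from rig import manip, ticket, sensors, get_image
import cv2, numpy as np
s=sensors.get_state();print(s)
for n in ["scene","side","wrist"]:
    d=get_image(n);cv2.imwrite(f"pics/{n}0.png",d["img"][:,:,::-1])
    np.savez(f"pics/{n}0.npz",**d)
    print(n,d["camera_matrix"].round(1).tolist(),d.get("T",d.get("hand_eye")).round(4).tolist())
E
```

```text
pics
rig.py
steer.py
{'clock': 0.0, 'qpos': array([-1.37401223e+00,  2.76607136e-01,  1.50613296e+00, -1.71959127e-05,
        1.36072072e+00, -1.20993955e-01]), 'qd': array([-1.37136985e-03, -1.21255163e-03, -4.26257826e-05, -1.53508918e-04,
        1.29321996e-03,  9.26706738e-04]), 'effort': array([ 2.10095241e-03, -4.16772330e+01, -2.45806861e+01, -2.57083066e-04,
        1.09217656e-02,  1.87600796e-05]), 'position': array([ 0.17955776, -0.54572441,  0.25243283]), 'ee_rot': array([-9.33094892e-04,  9.87402957e-01,  1.58223034e-01, -4.37899268e-05]), 'contact_force': array([ 0.28347582, -0.30217372,  0.37747229]), 'moment': array([ 0.03755957,  0.00228857, -0.02632234]), 'gripper_force': 0.0, 'width': 0.08531415619999284}
scene [[517.5, 0.0, 320.7], [0.0, 517.5, 201.3], [0.0, 0.0, 1.0]] [[-0.4189, -0.3934, 0.8184, -0.5068], [-0.9077, 0.1578, -0.3888, 0.5432], [0.0238, -0.9057, -0.4232, 0.6383], [0.0, 0.0, 0.0, 1.0]]
side [[389.7, 0.0, 316.4], [0.0, 389.7, 202.0], [0.0, 0.0, 1.0]] [[-0.9619, -0.1655, 0.2178, 0.4313], [-0.2732, 0.5436, -0.7936, 0.715], [0.013, -0.8229, -0.5681, 0.5486], [0.0, 0.0, 0.0, 1.0]]
wrist [[321.0, 0.0, 316.2], [0.0, 321.0, 202.7], [0.0, 0.0, 1.0]] [[0.0, -0.9595, -0.2816, 0.0717], [1.0, -0.0, 0.0002, -0.0002], [-0.0002, -0.2816, 0.9595, -0.1209], [0.0, 0.0, 0.0, 1.0]]
```

View pics/scene0.png

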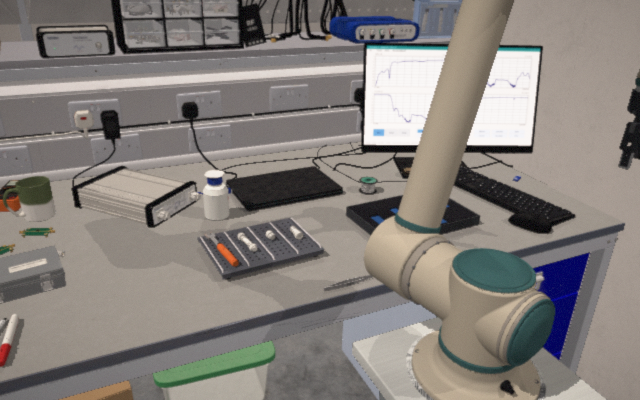

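View pics/side0.png

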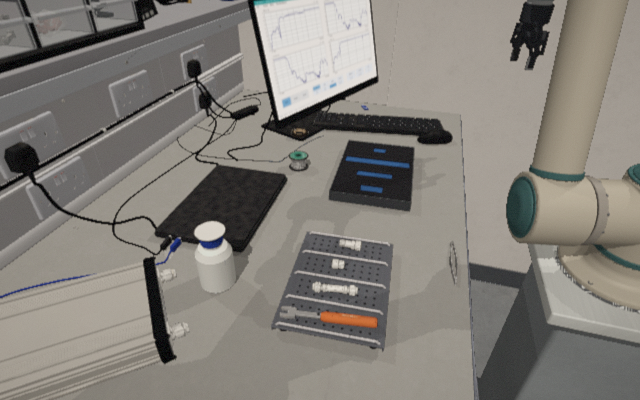

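View pics/wrist0.png

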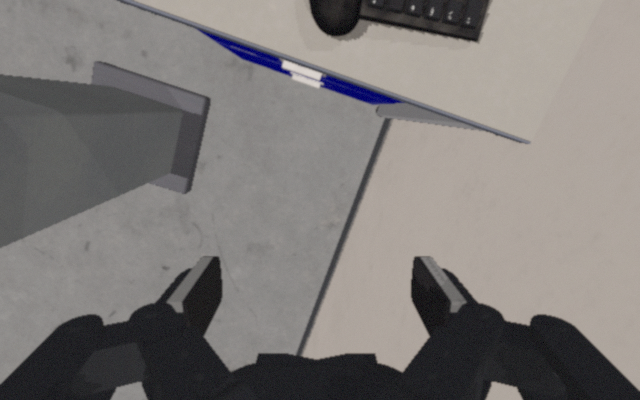

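The scene view shows the rack with the wrench, filter, cap and adaptor, from left to right. In the side view they sit at: adaptor (349,243), cap (338,263), filter (335,288) and wrench (335,318). The tray pockets there are at (380,151) shortest, (377,162) longest, (374,174) medium and (371,188) second shortest. The wrist view shows only the floor and the bench edge.

```bash
cat > h.py <<'E'
import numpy as np, cv2
from scipy.spatial.transform import Rotation as R
from rig import manip, ticket, sensors, get_image
def pose():
    s=sensors.get_state();T=np.eye(4);q=s["ee_rot"]
    T[:3,:3]=R.from_quat([q[1],q[2],q[3],q[0]]).as_matrix();T[:3,3]=s["position"];return T
def snap(n):
    T=pose();d=get_image(n);return d["img"],d["camera_matrix"],(T@d["hand_eye"] if n=="wrist" else d["T"])
def ray(K,T,u):
    v=T[:3,:3]@np.linalg.solve(K,[u[0],u[1],1]);return T[:3,3],v/np.linalg.norm(v)
def onz(K,T,u,z):
    o,v=ray(K,T,u);return o+v*(z-o[2])/v[2]
def tri(a,b):  # two rays -> midpoint, gap
    (o,v),(p,w)=a,b
    s,t=np.linalg.lstsq(np.c_[v,-w],p-o,rcond=None)[0]
    return (o+s*v+p+t*w)/2,np.linalg.norm(o+s*v-p-t*w)
def go(x,y,z,ang=None):
    """tool-frame shift from measured pose"""
    T=pose();d=T[:3,:3].T@(np.array([x,y,z])-T[:3,3]);print("tool shift",d.round(4))
    print("yaw of tool y",np.arctan2(T[1,1],T[0,1]).round(4),"tilt",T[:3,2].round(3))
E
python3 - <<'E'
import numpy as np
from h import onz
d=np.load("pics/side0.npz")
for n,u,z in [("adaptor",(349,243),.03),("cap",(338,263),.03),("filter",(335,288),.03),("wrench",(335,318),.03),("p1",(380,151),.021),("p2",(377,162),.021),("p3",(374,174),.021),("p4",(371,188),.021),("bottle",(217,285),0),("reel",(299,166),0),("rackTL",(308,235),.022),("rackTR",(393,240),.022),("rackBL",(275,330),.022),("rackBR",(382,346),.022)]:
    print(n,onz(d["camera_matrix"],d["T"],u,z).round(3))
E
python3 -c "
from h import *
go(.5,-.05,.35)"
```

```text
adaptor [0.526 0.113 0.03 ]
cap [0.534 0.176 0.03 ]
filter [0.525 0.24  0.03 ]
wrench [0.51  0.303 0.03 ]
p1 [ 0.526 -0.332  0.021]
p2 [ 0.525 -0.262  0.021]
p3 [ 0.522 -0.193  0.021]
p4 [ 0.519 -0.122  0.021]
bottle [0.746 0.268 0.   ]
reel [ 0.739 -0.211  0.   ]
rackTL [0.617 0.103 0.022]
rackTR [0.442 0.067 0.022]
rackBL [0.598 0.348 0.022]
rackBR [0.428 0.328 0.022]
tool shift [ 0.4593 -0.371  -0.0968]
yaw of tool y -1.253 tilt [-0.     0.001 -1.   ]
```

```bash
python3 steer.py '[[0,0,-0.027,0.106],[0,0,-0.027,0.106],[0,0,-0.026,0.106],[0.029,-0.025,0,0],[0.029,-0.025,0,0]]' && python3 steer.py '[[0.029,-0.025,0,0],[0.029,-0.025,0,0],[0.029,-0.025,0,0],[0.029,-0.025,0,0],[0.029,-0.025,0,0]]' && python3 steer.py '[[0.029,-0.025,0,0],[0.029,-0.025,0,0],[0.029,-0.025,0,0],[0.029,-0.025,0,0],[0.029,-0.025,0,0]]' && python3 steer.py '[[0.029,-0.025,0,0],[0,0,0,0],[0,0,0,0]]'
python3 - <<'E'
from h import *
im,K,T=snap("wrist");cv2.imwrite("pics/wA.png",im[:,:,::-1]);np.savez("pics/wA.npz",im=im,K=K,T=T);go(.56,0,.33)
E
```

```text
clock: 0.57
position: [0.2375, -0.4975, 0.3347]
ee_rot: [0.002, 1.0, -0.002, 0.0]
contact_force: [1.5, 0.3, -0.2]
width: 0.0856
gripper_force: 0.0
clock: 0.98
position: [0.3837, -0.3697, 0.3331]
ee_rot: [-0.0, 1.0, -0.0, -0.0]
contact_force: [0.8, -0.6, -0.7]
width: 0.0854
gripper_force: 0.0
clock: 1.4
position: [0.5288, -0.2447, 0.3331]
ee_rot: [-0.0, 1.0, -0.0, -0.0]
contact_force: [0.5, -0.2, 0.8]
width: 0.0854
gripper_force: 0.0
clock: 1.65
position: [0.5578, -0.2197, 0.3324]
ee_rot: [-0.0, 1.0, 0.002, -0.001]
contact_force: [-0.7, -0.5, -0.1]
width: 0.0854
gripper_force: 0.0
tool shift [ 0.0036 -0.2208  0.0026]
yaw of tool y -1.5692 tilt [-0.002 -0.    -1.   ]
```

View pics/wA.png

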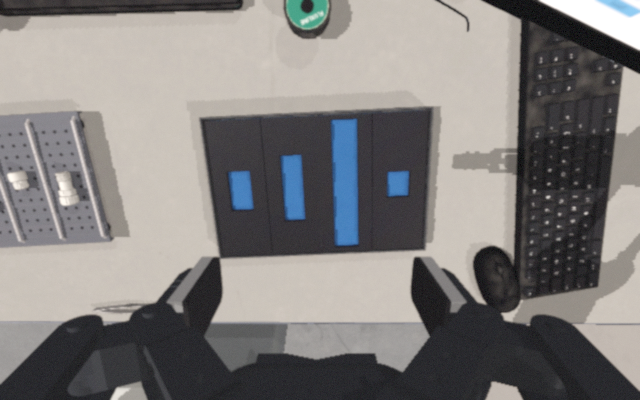

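The wrist view shows the whole tray. Its blue pockets are at (241,190) adaptor, (293,187) filter, (345,182) wrench and (398,184) cap, and the tray is turned slightly. The reel is at (307,10) and the rack's end is on the left. Next are the middle and rack views.

```bash
python3 steer.py '[[0,-0.04,0,0],[0,-0.04,0,0],[0,-0.04,0,0],[0,-0.04,0,0],[0,-0.04,0,0]]' && python3 steer.py '[[0,-0.02,0,0],[0,0,0,0],[0,0,0,0]]'
python3 - <<'E'
from h import *
im,K,T=snap("wrist");np.savez("pics/wB.npz",im=im,K=K,T=T)
E
python3 steer.py '[[0,-0.04,0,0],[0,-0.04,0,0],[0,-0.04,0,0],[0,-0.04,0,0],[0,-0.04,0,0]]' && python3 steer.py '[[0,-0.02,0,0],[0,0,0,0],[0,0,0,0]]'
python3 - <<'E'
from h import *
im,K,T=snap("wrist");cv2.imwrite("pics/wC.png",im[:,:,::-1]);np.savez("pics/wC.npz",im=im,K=K,T=T)
B=np.load("pics/wB.npz");A=np.load("pics/wA.npz")
def blobs(D):
    h=cv2.cvtColor(D["im"],cv2.COLOR_RGB2HSV);m=cv2.inRange(h,(95,120,60),(120,255,255))
    o=[]
    for c in cv2.findContours(m,0,1)[0]:
        if cv2.contourArea(c)>80:
            r=cv2.minAreaRect(c);o.append((r,onz(D["K"],D["T"],r[0],.021),[onz(D["K"],D["T"],p,.021)[:2] for p in cv2.boxPoints(r)]))
    return o
# z: pocket floor 21 mm
for n,D in(("A",A),("B",B)):
    for r,p,c in blobs(D): 
        if abs(p[0]-.52)<.06 and p[1]<0: 
            e=[c[1]-c[0],c[2]-c[1]];L=[np.linalg.norm(x) for x in e];a=e[int(np.argmax(L))];print(n,np.round(r[0],1),p.round(4),"L,W",np.round(sorted(L),4),"yaw",(np.arctan2(a[1],a[0])+np.pi/2)%np.pi-np.pi/2)
a={round(p[1],2):r[0] for r,p,c in blobs(A) if abs(p[0]-.52)<.06 and p[1]<0};b=[(p[1],r[0]) for r,p,c in blobs(B) if abs(p[0]-.52)<.06]
for y,u in a.items():
    v=min(b,key=lambda q:abs(q[0]-y))[1]
    print(tri(ray(A["K"],A["T"],u),ray(B["K"],B["T"],v)))
E
```

```text
clock: 2.12
position: [0.5556, -0.0215, 0.3334]
ee_rot: [0.0, 1.0, -0.002, -0.0]
contact_force: [-0.0, 0.6, -1.0]
width: 0.0851
gripper_force: 0.0
clock: 2.37
position: [0.556, -0.0019, 0.3335]
ee_rot: [0.001, 1.0, 0.0, 0.0]
contact_force: [0.2, -0.9, -0.2]
width: 0.0852
gripper_force: 0.0
clock: 2.83
position: [0.5574, 0.1976, 0.3333]
ee_rot: [0.001, 1.0, -0.002, 0.0]
contact_force: [0.9, 0.8, 1.0]
width: 0.0855
gripper_force: 0.0
clock: 3.08
position: [0.5574, 0.2174, 0.3328]
ee_rot: [0.001, 1.0, -0.0, -0.0]
contact_force: [0.5, -0.3, 0.0]
width: 0.0853
gripper_force: 0.0
A [398.  183.5] [ 0.5301 -0.3323  0.021 ] L,W [0.03   0.0355] yaw 0.08516300631901697
A [240.5 190.2] [ 0.5198 -0.1143  0.021 ] L,W [0.0298 0.0565] yaw 0.054146309741812004
A [292.5 187.2] [ 0.5243 -0.1866  0.021 ] L,W [0.0285 0.093 ] yaw 0.05679113727452645
A [344.5 181.6] [ 0.5325 -0.2584  0.021 ] L,W [0.0342 0.1796] yaw 0.051527662908616545
B [555.3 182.4] [ 0.5297 -0.3328  0.021 ] L,W [0.0281 0.0386] yaw 0.06141776151806577
B [398.  189.5] [ 0.5196 -0.1159  0.021 ] L,W [0.0301 0.0561] yaw 0.08143276541876832
B [450.4 186.5] [ 0.524  -0.1884  0.021 ] L,W [0.0273 0.0941] yaw 0.048201811000372574
B [503.6 180.5] [ 0.5324 -0.2608  0.021 ] L,W [0.0332 0.1826] yaw 0.042265187793208314
(array([ 0.53012626, -0.33201224,  0.02201372]), np.float64(0.00037064314726385956))
(array([ 0.52050431, -0.11509219,  0.02417986]), np.float64(0.0001793995697100143))
(array([ 0.52497289, -0.18686881,  0.02442456]), np.float64(0.0003943443910234373))
(array([ 0.53347888, -0.25796737,  0.02570009]), np.float64(0.0001163820816689518))
```

View pics/wC.png

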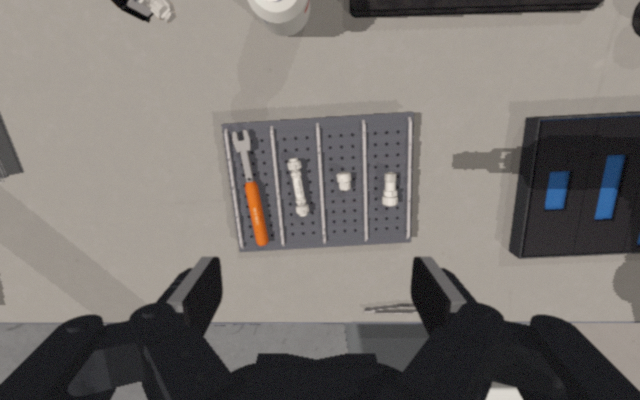

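The rack view shows the wrench with its handle toward the robot at (257,213) and its head at (242,142), the filter at (298,187), the cap at (344,181) and the adaptor at (390,190). Dividers run between them.

```bash
cat > meas.py <<'E'
from h import *
A,B,C=[dict(np.load(f"pics/w{k}.npz")) for k in "ABC"]
def shapes(D,kind,z,xr,yr,amin):
    h=cv2.cvtColor(D["im"],cv2.COLOR_RGB2HSV)
    m={"blue":lambda:cv2.inRange(h,(95,120,60),(120,255,255)),"orange":lambda:cv2.inRange(h,(4,150,90),(18,255,255)),
       "white":lambda:cv2.inRange(h,(0,0,165),(180,70,255))}[kind]()
    o=[]
    for c in cv2.findContours(m,0,1)[0]:
        if cv2.contourArea(c)<amin: continue
        P=np.array([onz(D["K"],D["T"],p,z)[:2] for p in c[:,0]],np.float32)
        r=cv2.minAreaRect(P);ctr=np.array(r[0])
        if not(xr[0]<ctr[0]<xr[1] and yr[0]<ctr[1]<yr[1]):continue
        b=cv2.boxPoints(r);e=[b[1]-b[0],b[2]-b[1]];L=[np.linalg.norm(v) for v in e];a=e[int(np.argmax(L))]
        mo=cv2.moments(c)
        q=D["K"]@(np.linalg.inv(D["T"])@[*ctr,z,1])[:3]
        o.append((ctr,sorted(L),(np.arctan2(a[1],a[0])+np.pi/2)%np.pi-np.pi/2,q[:2]/q[2]))
    return sorted(o,key=lambda s:s[0][1])
if __name__=="__main__":
    for kind,z,xr,yr,am,P,Q in [("blue",.021,(.45,.6),(-.4,-.05),80,A,B),("white",.031,(.44,.61),(.08,.34),60,C,B),("orange",.031,(.4,.62),(.05,.4),60,C,B)]:
        a,b=[shapes(D,kind,z,xr,yr,am) for D in (P,Q)]
        for s in a:
            t=min(b,key=lambda q:np.linalg.norm(q[0]-s[0])) if b else None
            print(kind,s[0].round(4),np.round(s[1],4),round(s[2],3),"| 2nd",t[0].round(4),np.round(t[1],4),round(t[2],3),"tri",*[np.round(v,4) for v in tri(ray(P["K"],P["T"],s[3]),ray(Q["K"],Q["T"],t[3]))])
E
python3 meas.py; python3 -c "
import cv2;i=cv2.imread('pics/wC.png')[100:260,210:430];cv2.imwrite('pics/wCz.png',cv2.resize(i,None,fx=3.5,fy=3.5,interpolation=2))"
```

```text
blue [ 0.53   -0.3316] [0.0303 0.0357] 0.027 | 2nd [ 0.5299 -0.3328] [0.0278 0.0357] 0.061 tri [ 0.5305 -0.331   0.0234] 0.0
blue [ 0.527  -0.2592] [0.0353 0.1795] 0.049 | 2nd [ 0.5269 -0.2606] [0.0335 0.1795] 0.051 tri [ 0.5276 -0.2589  0.0238] 0.0001
blue [ 0.5228 -0.1868] [0.0291 0.093 ] 0.05 | 2nd [ 0.5229 -0.1883] [0.0277 0.0931] 0.049 tri [ 0.5236 -0.187   0.024 ] 0.0001
blue [ 0.5194 -0.1143] [0.0303 0.0554] 0.054 | 2nd [ 0.5195 -0.116 ] [0.0307 0.0562] 0.062 tri [ 0.5203 -0.1151  0.0244] 0.0Traceback (most recent call last):
  File "meas.py", line 23, in <module>
    print(kind,s[0].round(4),np.round(s[1],4),round(s[2],3),"| 2nd",t[0].round(4),np.round(t[1],4),round(t[2],3),"tri",*[np.round(v,4) for v in tri(ray(P["K"],P["T"],s[3]),ray(Q["K"],Q["T"],t[3]))])
                                                                    ~^^^
TypeError: 'NoneType' object is not subscriptable
```

View pics/wCz.png

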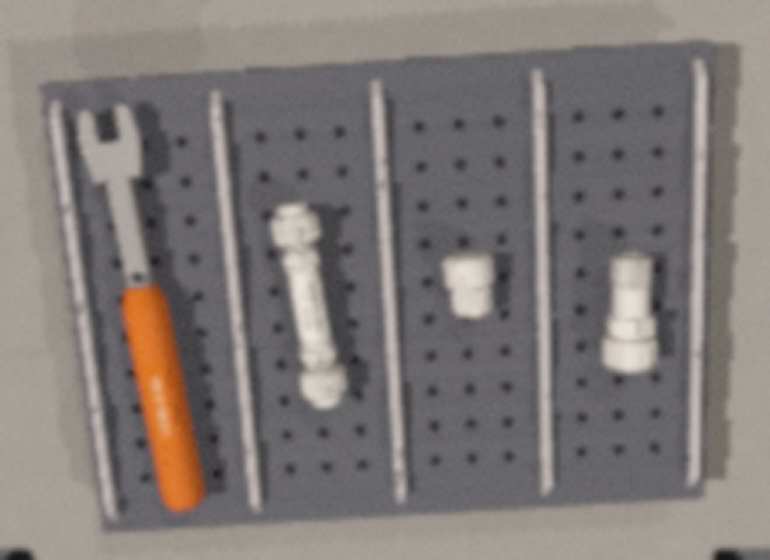

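The zoom shows the wrench close to the leftmost wire and about 0.12 rad askew, with the other parts centred in their bays. Bench pixels enclose the rack in the mask, so I'll list all the contours.

```bash
sed -i 's/findContours(m,0,1)/findContours(m,1,1)/; s/if cv2.contourArea(c)<amin/if not amin<cv2.contourArea(c)<3000/; s/(0,0,165),(180,70,255)/(0,0,WT),(180,70,255)/; s/^A,B,C=/WT=190;&/' meas.py
sed -i 's/            print(kind/            if t is None: print(kind,s[0],s[1]);continue\n&/' meas.py
python3 meas.py; echo; sed 's/WT=190/WT=165/' meas.py | python3 - | grep white
```

```text
blue [ 0.53   -0.3316] [0.0303 0.0357] 0.027 | 2nd [ 0.5299 -0.3328] [0.0278 0.0357] 0.061 tri [ 0.5305 -0.331   0.0234] 0.0
blue [ 0.5228 -0.1868] [0.0291 0.093 ] 0.05 | 2nd [ 0.5229 -0.1883] [0.0277 0.0931] 0.049 tri [ 0.5236 -0.187   0.024 ] 0.0001
blue [ 0.5194 -0.1143] [0.0303 0.0554] 0.054 | 2nd [ 0.5195 -0.116 ] [0.0307 0.0562] 0.062 tri [ 0.5203 -0.1151  0.0244] 0.0
white [0.5224 0.1182] [0.0165 0.0425] 0.058 | 2nd [0.5228 0.119 ] [0.0164 0.0432] -0.073 tri [0.523  0.1186 0.0327] 0.0004
white [0.5345 0.181 ] [0.0134 0.0208] 0.027 | 2nd [0.5344 0.1822] [0.0153 0.0229] 0.199 tri [0.5349 0.1812 0.0333] 0.0001
white [0.5257 0.2425] [0.009  0.0452] 0.164 | 2nd [0.5258 0.2435] [0.0166 0.0804] 0.159 tri [0.5262 0.2424 0.0329] 0.0001
white [0.5577 0.2472] [0.012  0.0147] -0.025 | 2nd [0.5258 0.2435] [0.0166 0.0804] 0.159 tri [0.5415 0.2453 0.0293] 0.0317
orange [0.488  0.3002] [0.018  0.0926] 0.141 | 2nd [0.4886 0.3   ] [0.0207 0.0928] 0.138 tri [0.4883 0.3002 0.0309] 0.0006

white [0.5357 0.0922] [0.0034 0.1635] 0.061 | 2nd [0.5356 0.0904] [0.0043 0.1661] 0.062 tri [0.5349 0.0912 0.
[... 162 characters left out ...]
 0.1629] 0.063 | 2nd [0.5321 0.1497] [0.0043 0.1654] 0.061 tri [0.5314 0.151  0.0273] 0.0002
white [0.5339 0.181 ] [0.0161 0.0223] 0.028 | 2nd [0.5345 0.1819] [0.019  0.0236] 0.026 tri [0.5346 0.1811 0.0328] 0.0006
white [0.5152 0.2101] [0.003 0.113] 0.063 | 2nd [0.5288 0.2091] [0.0045 0.1647] 0.061 tri [0.5223 0.2097 0.0322] 0.0131
white [0.5257 0.242 ] [0.016  0.0807] 0.153 | 2nd [0.5264 0.2426] [0.02   0.0821] 0.165 tri [0.5263 0.242  0.0322] 0.0007
white [0.525  0.2704] [0.0029 0.1602] 0.063 | 2nd [0.5253 0.2686] [0.0057 0.164 ] 0.053 tri [0.5243 0.2708 0.0275] 0.0003
white [0.5711 0.3116] [0.0191 0.0589] 0.178 | 2nd [0.5717 0.3111] [0.0212 0.062 ] 0.278 tri [0.5713 0.3118 0.0301] 0.0006
```

Measurements hold up: pocket floors at z≈0.024 (text says 0.021), part centres at 0.031–0.033, wires at 0.0275 and spacings of 60 and 72 mm. I'll take the adaptor first, with the tool yawed 0.05 rad to match the tray.

```bash
python3 steer.py '[[0,0,0,-0.05],[-0.0056,0.0139,0.0347,0],[-0.0056,0.0139,0.0347,0],[-0.0056,0.0139,0.0347,0],[-0.0056,0.0139,0.0347,0]]' 0.032 30 && python3 steer.py '[[-0.0056,0.0139,0.0347,0],[-0.0056,0.0139,0.0347,0],[-0.0056,0.0139,0.0347,0],[0,0,0,0],[0,0,0,0]]'; python3 -c "
from h import *
go(.523,.118,.0505)
im,K,T=snap('wrist');cv2.imwrite('pics/w1.png',im[100:,:,::-1])"
```

```text
clock: 3.55
position: [0.5372, 0.1587, 0.1936]
ee_rot: [0.001, 1.0, 0.023, 0.001]
contact_force: [1.5, 0.3, 0.2]
width: 0.0319
gripper_force: 0.0
clock: 3.97
position: [0.5216, 0.1172, 0.0896]
ee_rot: [0.0, 1.0, 0.023, -0.002]
contact_force: [1.3, 0.7, -0.2]
width: 0.0322
gripper_force: 0.0
tool shift [ 0.0016 -0.0008  0.039 ]
yaw of tool y -1.5251 tilt [-0.004 -0.001 -1.   ]
```

View pics/w1.png

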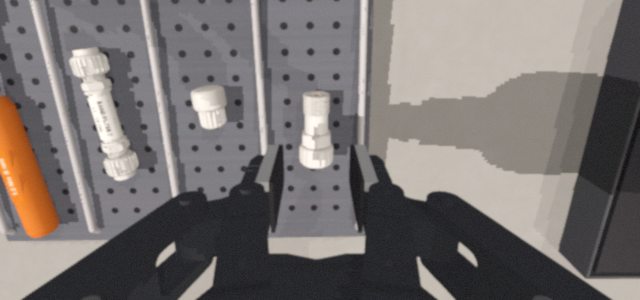

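The wrist crop shows the adaptor at (316,130), centred between the fingers. I'll descend and grip.

```bash
python3 steer.py '[[0.0008,0,0.013,0],[0.0008,-0.0008,0.013,0],[0,0,0.013,0],[0,0,0,0]]' && python3 steer.py '[[0,0,0,0],[0,0,0,0],[0,0,0,0],[0,0,0,0],[0,0,0,0]]' 0 40 && python3 steer.py '[[0,0,-0.02,0],[0,0,-0.03,0],[0,0,-0.03,0],[0,0,0,0]]'; python3 -c "
from h import *
go(.5199,-.1147,.09)"
```

```text
clock: 4.35
position: [0.5256, 0.1208, 0.0523]
ee_rot: [-0.0, 1.0, 0.025, 0.001]
contact_force: [-0.7, 0.8, -0.0]
width: 0.0318
gripper_force: 0.0
clock: 4.77
position: [0.5261, 0.1208, 0.0535]
ee_rot: [-0.0, 1.0, 0.025, 0.003]
contact_force: [-0.4, 0.4, 5.6]
width: 0.0181
gripper_force: 41.8
clock: 5.1
position: [0.5282, 0.121, 0.1376]
ee_rot: [-0.0, 1.0, 0.025, 0.006]
contact_force: [1.4, 0.0, -0.1]
width: 0.0181
gripper_force: 41.0
tool shift [-0.0206  0.235   0.0472]
yaw of tool y -1.5208 tilt [ 0.012  0.001 -1.   ]
```

```bash
python3 steer.py '[[-0.0025,0.0336,0,0],[-0.0025,0.0336,0,0],[-0.0025,0.0336,0,0],[-0.0025,0.0336,0,0],[-0.0025,0.0336,0,0]]' && python3 steer.py '[[-0.0025,0.0336,0,0],[-0.0025,0.0334,0,0],[0,0,0.024,0],[0,0,0.024,0],[0,0,0,0]]' && python3 steer.py '[[0,0,0,0],[0,0,0,0]]'; python3 -c "
from h import *
go(.5229,-.1147,.051)
im,K,T=snap('wrist');cv2.imwrite('pics/w2.png',im[100:,:,::-1])"
```

```text
clock: 5.52
position: [0.5197, -0.0493, 0.1317]
ee_rot: [0.0, 1.0, 0.025, 0.0]
contact_force: [0.0, 0.6, -0.2]
width: 0.0187
gripper_force: 41.0
clock: 5.93
position: [0.5151, -0.115, 0.08]
ee_rot: [-0.001, 1.0, 0.024, -0.004]
contact_force: [-0.9, 1.3, -1.5]
width: 0.0182
gripper_force: 41.0
clock: 6.1
position: [0.5189, -0.1151, 0.0842]
ee_rot: [0.0, 1.0, 0.025, 0.001]
contact_force: [0.6, -0.1, -0.2]
width: 0.0183
gripper_force: 41.0
tool shift [ 0.004  -0.0002  0.0332]
yaw of tool y -1.5205 tilt [ 0.001 -0.    -1.   ]
```

View pics/w2.png

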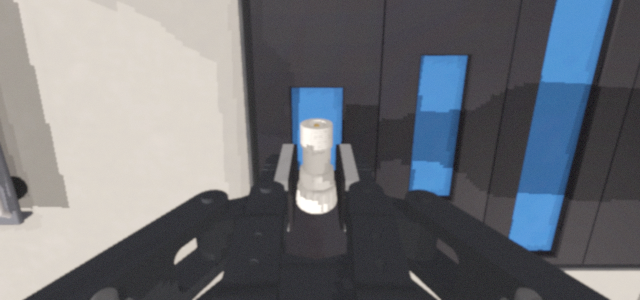

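The wrist crop shows the adaptor held upright at (317,165) above its blue pocket. By ray it sits only about 2.5 mm forward of the TCP, so I'll go straight down and release.

```bash
python3 steer.py '[[-0.001,0,0.014,0],[0,0,0.011,0],[0,0,0.007,0],[0,0,0,0],[0,0,0,0]]'  && python3 steer.py '[[0,0,0,0],[0,0,0,0],[0,0,0,0]]' 0.03 && python3 steer.py '[[0,0,-0.02,0],[0,0,-0.04,0],[0,0,-0.04,0],[0,0,0,0],[0,0,0,0]]';  python3 -c "
from h import *
go(.5346,.181,.095)
im,K,T=snap('wrist');cv2.imwrite('pics/w3.png',im[100:,:,::-1])"
```

```text
clock: 6.57
position: [0.5182, -0.1151, 0.0524]
ee_rot: [0.0, 1.0, 0.025, 0.001]
contact_force: [-0.5, 0.5, 0.1]
width: 0.0184
gripper_force: 41.7
clock: 6.82
position: [0.5176, -0.1152, 0.0518]
ee_rot: [0.0, 1.0, 0.025, 0.0]
contact_force: [-0.2, 0.6, 0.2]
width: 0.0297
gripper_force: 0.0
clock: 7.23
position: [0.5191, -0.1158, 0.1541]
ee_rot: [0.001, 1.0, 0.025, 0.003]
contact_force: [-0.4, 0.6, -0.8]
width: 0.0303
gripper_force: 0.0
tool shift [ 0.0299 -0.2959  0.0585]
yaw of tool y -1.521 tilt [ 0.006 -0.002 -1.   ]
```

View pics/w3.png

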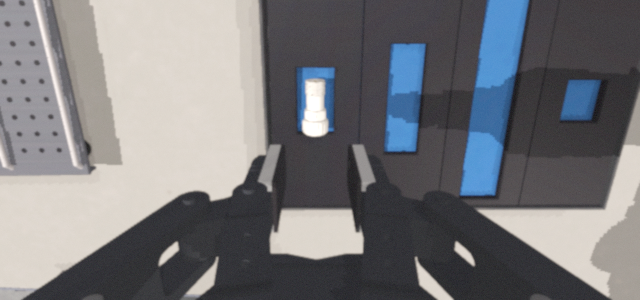

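The adaptor now lies in its pocket, at (315,108) against pocket rows 67–131. I'll verify that later. The cap is next.

```bash
python3 steer.py '[[0.0037,-0.037,0,0],[0.0037,-0.037,0,0],[0.0037,-0.037,0,0],[0.0037,-0.037,0,0],[0.0037,-0.037,0,0]]' && python3 steer.py '[[0.0037,-0.037,0,0],[0.0037,-0.037,0,0],[0.0037,-0.037,0,0],[0,0,0.03,0],[0,0,0.026,0]]' && python3 steer.py '[[0,0,0,0],[0,0,0,0],[0,0,0,0]]'; python3 -c "
from h import *
go(.5346,.181,.0505)
im,K,T=snap('wrist')
h=cv2.cvtColor(im,cv2.COLOR_RGB2HSV);m=cv2.inRange(h,(0,0,175),(180,70,255))
for c in cv2.findContours(m,1,1)[0]:
    if 200<cv2.contourArea(c)<4000:
        P=np.array([onz(K,T,p,.031)[:2] for p in c[:,0]],np.float32);r=cv2.minAreaRect(P);print(np.round(r[0],4),np.round(r[1],4),cv2.boundingRect(c))
"
```

```text
clock: 7.7
position: [0.525, 0.072, 0.1494]
ee_rot: [0.0, 1.0, 0.025, -0.002]
contact_force: [0.7, -0.5, 0.3]
width: 0.0297
gripper_force: 0.0
clock: 8.12
position: [0.5318, 0.1844, 0.0938]
ee_rot: [-0.0, 1.0, 0.027, 0.0]
contact_force: [-0.7, -0.8, -1.6]
width: 0.0302
gripper_force: 0.0
clock: 8.37
position: [0.5322, 0.1816, 0.0953]
ee_rot: [0.0, 1.0, 0.025, -0.0]
contact_force: [0.9, 0.6, 0.6]
width: 0.0298
gripper_force: 0.0
tool shift [0.0024 0.0007 0.0447]
yaw of tool y -1.5215 tilt [-0.001 -0.    -1.   ]
[0.4087 0.2575] [0.0092 0.0426] (181, 363, 35, 37)
[0.4171 0.0945] [0.0433 0.0097] (417, 362, 35, 38)
[0.4399 0.177 ] [0.0076 0.0633] (271, 349, 92, 10)
[0.534  0.1807] [0.0256 0.0183] (303, 207, 31, 40)
[0.5248 0.2417] [0.0832 0.0188] (192, 170, 51, 126)
[0.5703 0.3131] [0.0632 0.0215] (60, 99, 54, 112)
[0.5452 0.2702] [0.1237 0.0048] (153, 94, 34, 200)
[0.565  0.2126] [0.0919 0.0038] (260, 92, 14, 156)
[0.5661 0.1538] [0.0966 0.0042] (363, 91, 10, 163)
[0.5542 0.0943] [0.1273 0.0057] (450, 90, 30, 206)
```

```bash
python3 steer.py '[[0.001,0,0.018,0],[0.001,0.0007,0.016,0],[0,0,0.011,0],[0,0,0,0],[0,0,0,0]]' && python3 steer.py '[[0,0,0,0],[0,0,0,0],[0,0,0,0],[0,0,0,0],[0,0,0,0]]' 0 40 && python3 steer.py '[[0,0,-0.02,0],[0,0,-0.03,0],[0,0,-0.035,0],[-0.0023,0.0394,0,0],[-0.0023,0.0394,0,0]]' && python3 steer.py '[[-0.0023,0.0394,0,0],[-0.0023,0.0394,0,0],[-0.0023,0.0394,0,0],[-0.0023,0.0394,0,0],[-0.0023,0.0394,0,0]]' && python3 steer.py '[[-0.0023,0.0394,0,0],[-0.0023,0.0394,0,0],[-0.0023,0.0394,0,0],[-0.0023,0.0394,0,0],[-0.0023,0.0394,0,0]]' && python3 steer.py '[[-0.0023,0.0394,0,0],[0,0,0.025,0],[0,0,0.022,0],[0,0,0,0],[0,0,0,0]]' && python3 steer.py '[[0,0,0,0],[0,0,0,0]]';  python3 -c "
from h import *
go(.5302,-.332,.0515)
im,K,T=snap('wrist');cv2.imwrite('pics/w4.png',im[100:,:,::-1])"
```

```text
clock: 8.83
position: [0.5348, 0.1809, 0.0512]
ee_rot: [-0.0, 1.0, 0.024, 0.001]
contact_force: [-0.8, 0.0, -0.3]
width: 0.03
gripper_force: 0.0
clock: 9.25
position: [0.5354, 0.1814, 0.052]
ee_rot: [-0.0, 1.0, 0.025, 0.002]
contact_force: [-0.6, -0.7, 6.3]
width: 0.0165
gripper_force: 42.2
clock: 9.67
position: [0.5354, 0.1034, 0.1384]
ee_rot: [-0.0, 1.0, 0.027, 0.004]
contact_force: [0.2, -0.6, -0.7]
width: 0.0167
gripper_force: 41.4
clock: 10.08
position: [0.5314, -0.0967, 0.1358]
ee_rot: [0.0, 1.0, 0.025, 0.0]
contact_force: [1.3, 0.1, 0.1]
width: 0.0162
gripper_force: 41.4
clock: 10.5
position: [0.5297, -0.2941, 0.1358]
ee_rot: [0.0, 1.0, 0.025, 0.0]
contact_force: [0.4, -0.1, -1.0]
width: 0.0167
gripper_force: 41.4
clock: 10.92
position: [0.5288, -0.3311, 0.0874]
ee_rot: [-0.001, 1.0, 0.025, -0.001]
contact_force: [-0.4, -0.8, -0.8]
width: 0.0163
gripper_force: 41.4
clock: 11.08
position: [0.5308, -0.3319, 0.0901]
ee_rot: [0.001, 1.0, 0.025, 0.001]
contact_force: [-0.3, -0.6, -0.2]
width: 0.0162
gripper_force: 41.4
tool shift [-0.0007  0.      0.0386]
yaw of tool y -1.5201 tilt [ 0.002 -0.002 -1.   ]
```

View pics/w4.png

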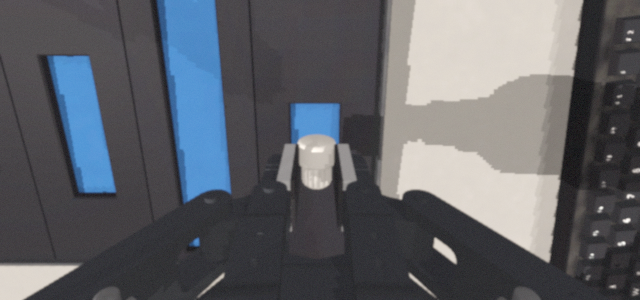

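The cap is held upright at (317,160), with its pocket straight below and ahead. I'll lower it about 2 mm back and release it.

```bash
python3 steer.py '[[-0.002,0,0.018,0],[0,0,0.012,0],[0,0,0.008,0],[0,0,0,0],[0,0,0,0]]'  && python3 steer.py '[[0,0,0,0],[0,0,0,0],[0,0,0,0]]' 0.03 && python3 steer.py '[[0,0,-0.02,0],[0,0,-0.04,0],[0,0,-0.04,0],[0,0,0,0],[0,0,0,0]]';  python3 -c "
from h import *
go(.5255,.241,.15)
im,K,T=snap('wrist');cv2.imwrite('pics/w5.png',im[100:,:,::-1])
im,K,T=snap('side');cv2.imwrite('pics/s5.png',cv2.resize(im[120:230,290:450],None,fx=5,fy=5,interpolation=2)[:,:,::-1])"
```

```text
clock: 11.55
position: [0.5285, -0.3319, 0.0512]
ee_rot: [0.001, 1.0, 0.025, 0.001]
contact_force: [-0.6, -0.2, 0.4]
width: 0.0162
gripper_force: 42.3
clock: 11.8
position: [0.5281, -0.332, 0.0509]
ee_rot: [0.0, 1.0, 0.025, 0.0]
contact_force: [0.9, -0.2, -0.0]
width: 0.03
gripper_force: 0.0
clock: 12.22
position: [0.5294, -0.3331, 0.1539]
ee_rot: [0.002, 1.0, 0.025, 0.003]
contact_force: [-0.6, -0.6, -1.0]
width: 0.0302
gripper_force: 0.0
tool shift [ 0.0247 -0.5736  0.0012]
yaw of tool y -1.5209 tilt [ 0.006 -0.005 -1.   ]
```

View pics/w5.png

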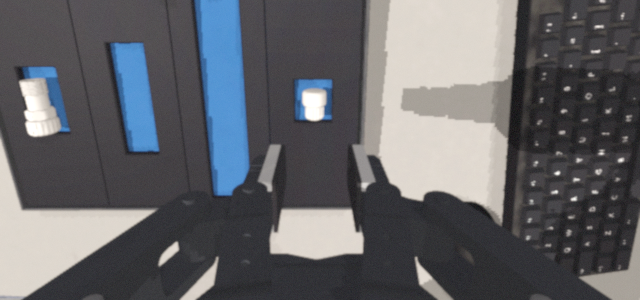

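View pics/s5.png

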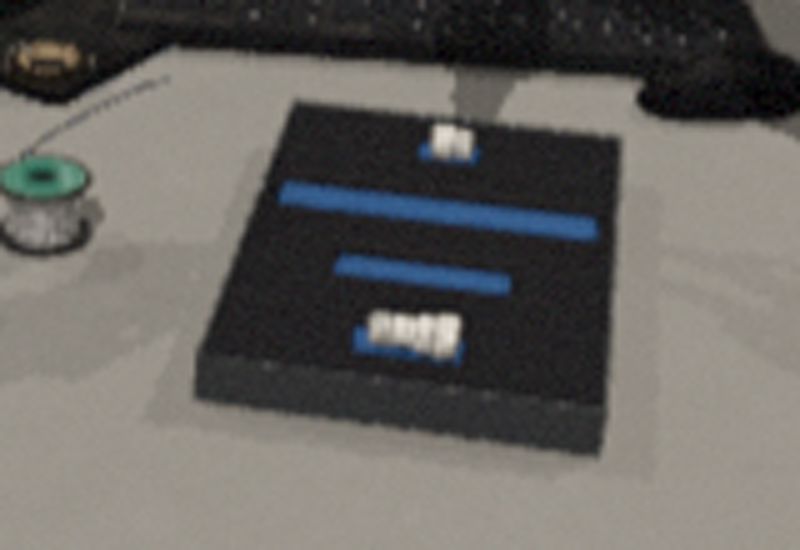

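The cap is centred in its pocket at (315,103) in the wrist view. In the side view the adaptor lies inside its pocket, about 3–4 mm toward the robot but down on the floor. The filter is next.

```bash
python3 steer.py '[[0.0016,-0.0382,0,0],[0.0016,-0.0382,0,0],[0.0016,-0.0382,0,0],[0.0016,-0.0382,0,0],[0.0016,-0.0382,0,0]]' && python3 steer.py '[[0.0016,-0.0382,0,0],[0.0016,-0.0382,0,0],[0.0016,-0.0382,0,0],[0.0016,-0.0382,0,0],[0.0016,-0.0382,0,0]]' && python3 steer.py '[[0.0016,-0.0382,0,0],[0.0016,-0.0382,0,0],[0.0016,-0.0382,0,0],[0.0016,-0.0382,0,0],[0.0016,-0.0382,0,0]]' && python3 steer.py '[[0,0,0.03,-0.107],[0,0,0.027,0],[0,0,0,0],[0,0,0,0],[0,0,0,0]]'; python3 -c "
from h import *
im,K,T=snap('wrist')
h=cv2.cvtColor(im,cv2.COLOR_RGB2HSV);m=cv2.inRange(h,(0,0,175),(180,70,255))
for c in cv2.findContours(m,1,1)[0]:
    if 600<cv2.contourArea(c)<6000:
        P=np.array([onz(K,T,p,.031)[:2] for p in c[:,0]],np.float32);r=cv2.minAreaRect(P);print(np.round(r,4) if 0 else r,cv2.boundingRect(c))
go(.5255,.242,.0505)"
```

```text
clock: 12.73
position: [0.5247, -0.1387, 0.1484]
ee_rot: [-0.001, 1.0, 0.024, -0.002]
contact_force: [0.0, 0.9, -0.3]
width: 0.03
gripper_force: 0.0
clock: 13.15
position: [0.5231, 0.0523, 0.1486]
ee_rot: [-0.0, 1.0, 0.025, -0.002]
contact_force: [0.1, 0.2, 0.2]
width: 0.0302
gripper_force: 0.0
clock: 13.57
position: [0.5217, 0.2432, 0.1484]
ee_rot: [0.001, 1.0, 0.025, -0.002]
contact_force: [1.5, -0.2, 0.4]
width: 0.0299
gripper_force: 0.0
clock: 13.98
position: [0.5234, 0.2413, 0.0933]
ee_rot: [0.0, 0.997, 0.078, -0.0]
contact_force: [-0.4, -0.1, 1.0]
width: 0.0298
gripper_force: 0.0
((0.4352646470069885, 0.22793518006801605), (0.010830751620233059, 0.062212660908699036), 3.659841299057007) (271, 342, 91, 17)
((0.5246209502220154, 0.24153606593608856), (0.08305495232343674, 0.017205597832798958), 9.09738826751709) (302, 161, 30, 129)
((0.554234504699707, 0.15457652509212494), (0.11951247602701187, 0.005827565211802721), 4.330399990081787) (445, 99, 50, 194)
((0.5632244348526001, 0.21390393376350403), (0.0946398675441742, 0.004180748015642166), 3.77962064743042) (364, 88, 25, 162)
((0.5548513531684875, 0.27218368649482727), (0.10347387194633484, 0.0037340426351875067), 3.4920902252197266) (265, 78, 17, 177)
((0.567815899848938, 0.31390324234962463), (0.06857690215110779, 0.021060224622488022), 4.10604190826416) (181, 74, 40, 125)
((0.5327309966087341, 0.32963770627975464), (0.14068207144737244, 0.0045885429717600346), 3.1814589500427246) (164, 67, 14, 232)
tool shift [ 0.0015 -0.0004  0.0437]
yaw of tool y -1.415 tilt [ 0.001  0.    -1.   ]
```

```bash
python3 steer.py '[[0.001,0,0.018,0],[0.0005,-0.0004,0.016,0],[0,0,0.01,0],[0,0,0,0],[0,0,0,0]]' && python3 steer.py '[[0,0,0,0],[0,0,0,0],[0,0,0,0],[0,0,0,0],[0,0,0,0]]' 0 40 && python3 steer.py '[[0,0,-0.02,0],[0,0,-0.03,0],[0,0,-0.03,0],[0,0,0,0.107],[-0.0021,0.039,0,0]]' && python3 steer.py '[[-0.0021,0.039,0,0],[-0.0021,0.039,0,0],[-0.0021,0.039,0,0],[-0.0021,0.039,0,0],[-0.0021,0.039,0,0]]' && python3 steer.py '[[-0.0021,0.039,0,0],[-0.0021,0.039,0,0],[-0.0021,0.039,0,0],[-0.0021,0.039,0,0],[-0.0021,0.039,0,0]]' && python3 steer.py '[[0,0,0.022,0],[0,0,0.02,0],[0,0,0,0],[0,0,0,0],[0,0,0,0]]';  python3 -c "
from h import *
go(.5232,-.1875,.0510)
im,K,T=snap('wrist');cv2.imwrite('pics/w6.png',im[100:,:,::-1])"
```

```text
clock: 14.45
position: [0.525, 0.242, 0.0499]
ee_rot: [-0.0, 0.997, 0.078, 0.0]
contact_force: [-0.7, -0.5, 0.3]
width: 0.0298
gripper_force: 0.0
clock: 14.87
position: [0.5257, 0.2425, 0.0507]
ee_rot: [-0.0, 0.997, 0.078, 0.001]
contact_force: [0.8, -0.8, 6.6]
width: 0.0153
gripper_force: 41.8
clock: 15.28
position: [0.5269, 0.2085, 0.1321]
ee_rot: [-0.003, 1.0, 0.025, 0.004]
contact_force: [1.4, -1.4, 0.1]
width: 0.0157
gripper_force: 41.0
clock: 15.7
position: [0.5232, 0.0064, 0.1295]
ee_rot: [0.0, 1.0, 0.025, 0.0]
contact_force: [-0.7, 0.6, -0.5]
width: 0.0154
gripper_force: 41.0
clock: 16.12
position: [0.5224, -0.1891, 0.1295]
ee_rot: [-0.0, 1.0, 0.025, 0.0]
contact_force: [1.5, 0.5, -0.3]
width: 0.0153
gripper_force: 41.0
clock: 16.53
position: [0.5234, -0.1872, 0.088]
ee_rot: [0.0, 1.0, 0.025, 0.0]
contact_force: [0.2, 0.2, -0.5]
width: 0.0153
gripper_force: 41.0
tool shift [-0.0002  0.0003  0.037 ]
yaw of tool y -1.5204 tilt [ 0.001 -0.    -1.   ]
```

View pics/w6.png

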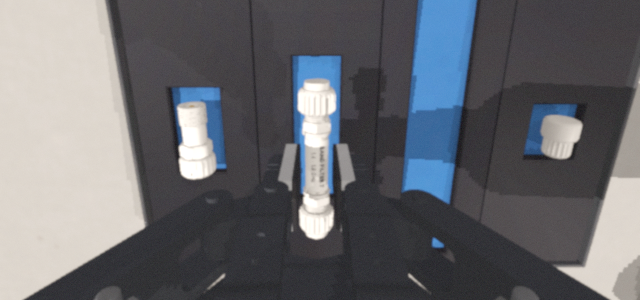

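The filter is held level at (317,158), aligned with its pocket. The cap and adaptor both rest inside theirs. I'll release the filter and go to the wrench.

```bash
python3 steer.py '[[0,0,0.018,0],[0,0,0.012,0],[0,0,0.0065,0],[0,0,0,0],[0,0,0,0]]'  && python3 steer.py '[[0,0,0,0],[0,0,0,0],[0,0,0,0]]' 0.03 && python3 steer.py '[[0,0,-0.02,0],[0,0,-0.04,0],[0,0,-0.04,0],[0.0006,-0.0377,0,0],[0.0006,-0.0377,0,0]]' && python3 steer.py '[[0.0006,-0.0377,0,0],[0.0006,-0.0377,0,0],[0.0006,-0.0377,0,0],[0.0006,-0.0377,0,0],[0.0006,-0.0377,0,0]]' && python3 steer.py '[[0.0006,-0.0377,0,0],[0.0006,-0.0377,0,0],[0.0006,-0.0377,0,0],[0.0006,-0.0377,0,0],[0.0006,-0.0377,0,0]]' && python3 steer.py '[[0.0006,-0.0377,0,-0.089],[0,0,0.03,0],[0,0,0.027,0],[0,0,0,0],[0,0,0,0]]';  python3 -c "
from h import *
im,K,T=snap('wrist');cv2.imwrite('pics/w7.png',im[:,:,::-1])
h=cv2.cvtColor(im,cv2.COLOR_RGB2HSV);m=cv2.inRange(h,(4,150,90),(18,255,255))
for c in cv2.findContours(m,0,1)[0]:
    if 300<cv2.contourArea(c):
        P=np.array([onz(K,T,p,.031)[:2] for p in c[:,0]],np.float32);print(cv2.minAreaRect(P),cv2.boundingRect(c))
go(.507,.3027,.0505)"
```

```text
clock: 17.0
position: [0.5234, -0.1872, 0.0515]
ee_rot: [0.0, 1.0, 0.025, 0.0]
contact_force: [-0.6, 0.0, -0.9]
width: 0.0154
gripper_force: 41.0
clock: 17.25
position: [0.5235, -0.1876, 0.0517]
ee_rot: [0.0, 1.0, 0.025, 0.001]
contact_force: [0.1, 0.1, 0.7]
width: 0.0301
gripper_force: 0.0
clock: 17.67
position: [0.523, -0.1136, 0.1545]
ee_rot: [0.002, 1.0, 0.023, 0.004]
contact_force: [-0.1, 0.8, -0.5]
width: 0.03
gripper_force: 0.0
clock: 18.08
position: [0.5138, 0.0781, 0.1515]
ee_rot: [0.0, 1.0, 0.025, 0.001]
contact_force: [1.1, -1.3, -0.4]
width: 0.03
gripper_force: 0.0
clock: 18.5
position: [0.5073, 0.2667, 0.1514]
ee_rot: [-0.0, 1.0, 0.025, 0.001]
contact_force: [1.2, -1.6, -0.5]
width: 0.0298
gripper_force: 0.0
clock: 18.92
position: [0.5053, 0.3022, 0.093]
ee_rot: [0.001, 0.998, 0.069, -0.002]
contact_force: [0.2, 0.2, 0.4]
width: 0.0299
gripper_force: 0.0
((0.48726925253868103, 0.2996881902217865), (0.09583450108766556, 0.016881007701158524), 8.29448127746582) (302, 183, 29, 141)
tool shift [ 0.0003 -0.0002  0.044 ]
yaw of tool y -1.4323 tilt [ 0. -0. -1.]
```

```bash
python3 steer.py '[[0,0,0.018,0],[0,0,0.016,0],[0,0,0.009,0],[0,0,0,0],[0,0,0,0]]' && python3 steer.py '[[0,0,0,0],[0,0,0,0],[0,0,0,0],[0,0,0,0],[0,0,0,0]]' 0 60 && python3 steer.py '[[0,0,-0.02,0],[0,0,-0.03,0],[0,0,-0.03,0],[0,0,0,0.089],[0,0,0,0]]' && python3 steer.py '[[-0.0016,0.0402,0,0],[-0.0016,0.0402,0,0],[-0.0016,0.0402,0,0],[-0.0016,0.0402,0,0],[-0.0016,0.0402,0,0]]' && python3 steer.py '[[-0.0016,0.0402,0,0],[-0.0016,0.0402,0,0],[-0.0016,0.0402,0,0],[-0.0016,0.0402,0,0],[-0.0016,0.0402,0,0]]' && python3 steer.py '[[-0.0016,0.0402,0,0],[-0.0016,0.0402,0,0],[-0.0016,0.0402,0,0],[-0.0016,0.0402,0,0]]' && python3 steer.py '[[0,0,0.022,0],[0,0,0.02,0],[0,0,0,0],[0,0,0,0],[0,0,0,0]]';  python3 -c "
from h import *
go(.512,-.2607,.0510)
im,K,T=snap('wrist');cv2.imwrite('pics/w8.png',im[:,:,::-1])"
```

```text
clock: 19.38
position: [0.5071, 0.3024, 0.0519]
ee_rot: [-0.0, 0.998, 0.069, 0.001]
contact_force: [0.2, -0.5, 0.4]
width: 0.0302
gripper_force: 0.0
clock: 19.8
position: [0.5075, 0.3028, 0.0526]
ee_rot: [-0.0, 0.998, 0.069, 0.002]
contact_force: [0.4, -0.9, 6.1]
width: 0.0143
gripper_force: 60.6
clock: 20.22
position: [0.5075, 0.3032, 0.1332]
ee_rot: [-0.001, 1.0, 0.024, 0.002]
contact_force: [1.1, -0.0, -1.3]
width: 0.0145
gripper_force: 59.7
clock: 20.63
position: [0.5069, 0.0998, 0.1298]
ee_rot: [0.0, 1.0, 0.026, -0.001]
contact_force: [0.3, 0.6, -1.6]
width: 0.0149
gripper_force: 59.7
clock: 21.05
position: [0.509, -0.1013, 0.1298]
ee_rot: [-0.0, 1.0, 0.026, -0.001]
contact_force: [0.5, -0.3, -1.5]
width: 0.0142
gripper_force: 59.7
clock: 21.38
position: [0.5107, -0.2621, 0.1297]
ee_rot: [-0.001, 1.0, 0.026, -0.001]
contact_force: [1.9, -0.3, -0.3]
width: 0.0145
gripper_force: 59.7
clock: 21.8
position: [0.512, -0.2603, 0.089]
ee_rot: [-0.0, 1.0, 0.026, -0.0]
contact_force: [0.0, 0.0, -1.4]
width: 0.0141
gripper_force: 59.8
tool shift [-0.      0.0004  0.038 ]
yaw of tool y -1.5196 tilt [-0.  0. -1.]
```

View pics/w8.png

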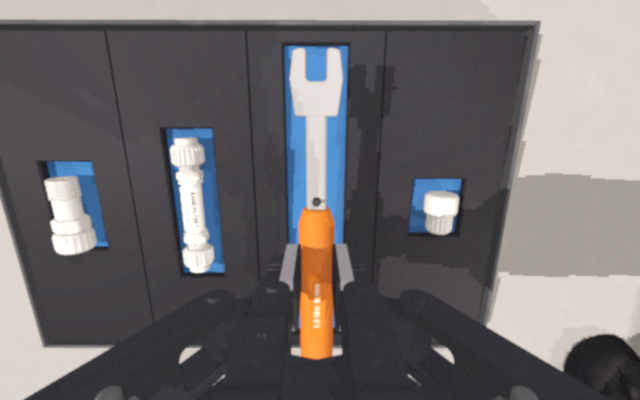

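The wrench is held level along its pocket, with its head end at (316,47) inside the pocket end at row 45. The filter, adaptor and cap lie in their pockets. I'll lower and release.

```bash
python3 steer.py '[[0,0,0.018,0],[0,0,0.012,0],[0,0,0.0065,0],[0,0,0,0],[0,0,0,0]]'  && python3 steer.py '[[0,0,0,0],[0,0,0,0],[0,0,0,0]]' 0.03 && python3 steer.py '[[0,0,-0.02,0],[0,0,-0.04,0],[0,0,-0.04,0],[-0.02,0,-0.03,0],[-0.02,0,-0.03,0]]' && python3 steer.py '[[0,0,-0.035,0],[0,0,-0.035,0],[0.02,0,0,0],[0,0,0,0],[0,0,0,0]]'; python3 -c "
from h import *
im,K,T=snap('wrist');np.savez('pics/wE.npz',im=im,K=K,T=T);a=im[90:340,160:480]
im,K,T=snap('side');b=im[130:210,320:430]
a=cv2.resize(a,(640,500));b=cv2.resize(b,None,fx=5,fy=5,interpolation=2)
cv2.imwrite('pics/w9.png',a[:,:,::-1]);cv2.imwrite('pics/s9.png',b[:,:,::-1])"
```

```text
clock: 22.27
position: [0.5125, -0.2606, 0.0531]
ee_rot: [0.0, 1.0, 0.025, 0.0]
contact_force: [0.2, 0.5, -1.9]
width: 0.0147
gripper_force: 59.8
clock: 22.52
position: [0.5126, -0.261, 0.0534]
ee_rot: [0.001, 1.0, 0.025, 0.001]
contact_force: [0.3, -0.4, 0.3]
width: 0.0301
gripper_force: 0.0
clock: 22.93
position: [0.4726, -0.263, 0.215]
ee_rot: [0.001, 1.0, 0.025, 0.001]
contact_force: [0.6, -0.3, 0.2]
width: 0.03
gripper_force: 0.0
clock: 23.35
position: [0.4922, -0.2616, 0.283]
ee_rot: [0.0, 1.0, 0.025, 0.0]
contact_force: [-1.2, -1.1, 0.5]
width: 0.0298
gripper_force: 0.0
```

View pics/w9.png

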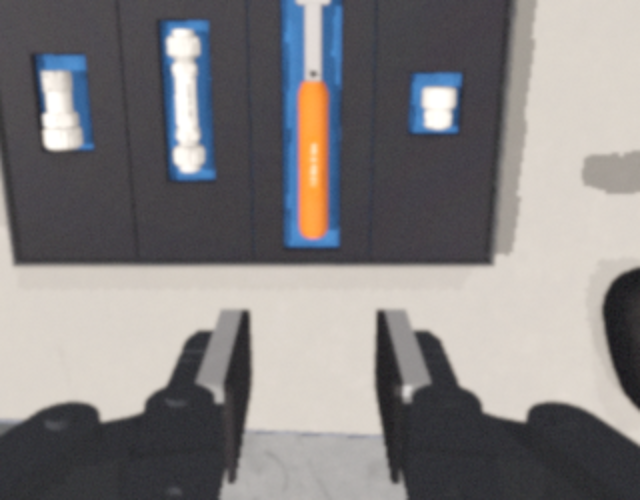

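View pics/s9.png

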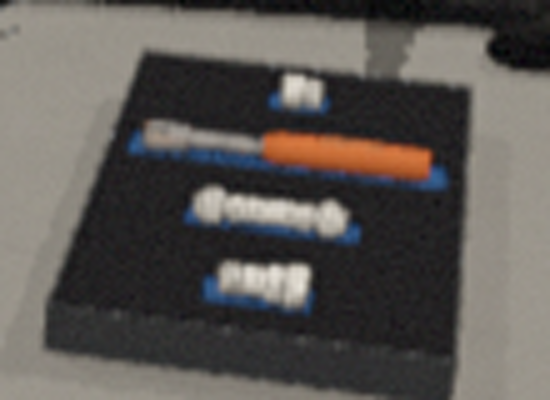

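All four parts lie in their pockets. The adaptor at (62,110) sits near the robot-side end of its pocket. I'm past the picture-viewing limit, so I'll check its centre and height numerically from two wrist positions.

```bash
python3 steer.py '[[0.03,-0.03,0,0],[0.03,-0.03,0,0],[0.03,-0.03,0,0],[0,-0.03,0,0],[0,-0.03,0,0]]' && python3 steer.py '[[0,0,0,0],[0,0,0,0],[0,0,0,0]]'
cat > fin.py <<'E'
from h import *
im,K,T=snap('wrist');np.savez('pics/wF.npz',im=im,K=K,T=T)
V=[dict(np.load('pics/wE.npz')),dict(im=im,K=K,T=T)]
def parts(D):
    h=cv2.cvtColor(D["im"],cv2.COLOR_RGB2HSV);m=cv2.inRange(h,(0,0,175),(180,60,255));o=[]
    for c in cv2.findContours(m,1,1)[0]:
        if not 80<cv2.contourArea(c)<4000: continue
        P=np.array([onz(D["K"],D["T"],p,.031)[:2] for p in c[:,0]],np.float32)
        if .45<P[:,0].mean()<.58 and -.36<P[:,1].mean()<-.09:
            i=P[:,0].argmin();j=P[:,0].argmax();o.append((P,c[:,0][i],c[:,0][j]))
    return sorted(o,key=lambda s:-s[0][:,1].mean())
a,b=parts(V[0]),parts(V[1]);print(len(a),len(b))
for P in a+b: print(np.round(cv2.minAreaRect(P[0]),4) if 0 else cv2.minAreaRect(P[0]))
for p in a:
    q=min(b,key=lambda s:np.linalg.norm(s[0].mean(0)-p[0].mean(0)))
    for k in(1,2): print("near end" if k==1 else "far end",*[np.round(v,4) for v in tri(ray(V[0]["K"],V[0]["T"],p[k]),ray(V[1]["K"],V[1]["T"],q[k]))])
go(.516,-.1155,.10)
E
python3 fin.py
```

```text
clock: 23.87
position: [0.5731, -0.1076, 0.2803]
ee_rot: [-0.001, 1.0, 0.025, -0.002]
contact_force: [0.2, -0.2, 0.2]
width: 0.03
gripper_force: 0.0
clock: 24.12
position: [0.5723, -0.1095, 0.2817]
ee_rot: [0.0, 1.0, 0.025, -0.001]
contact_force: [-0.3, -0.9, 0.3]
width: 0.0304
gripper_force: 0.0
4 4
((0.5165535807609558, -0.11335925757884979), (0.04468771815299988, 0.021504836156964302), 5.66557502746582)
((0.5244133472442627, -0.18653814494609833), (0.08142799884080887, 0.01819637604057789), 2.2333598136901855)
((0.5741536617279053, -0.25723549723625183), (0.06732740998268127, 0.021778564900159836), 2.895292282104492)
((0.5289179682731628, -0.33164241909980774), (0.02385357953608036, 0.018722008913755417), 2.889514923095703)
((0.5147372484207153, -0.11451800167560577), (0.04661624878644943, 0.019836928695440292), 2.8635737895965576)
((0.5239541530609131, -0.1864263266324997), (0.08217160403728485, 0.017864882946014404), 2.930999279022217)
((0.5751679539680481, -0.2597925662994385), (0.06630739569664001, 0.020775485783815384), 8.854602813720703)
((0.5278045535087585, -0.3313339948654175), (0.024534573778510094, 0.02171078883111477), 2.8633196353912354)
near end [ 0.4969 -0.1128  0.0454] 0.0006
far end [ 0.5366 -0.1145  0.0196] 0.004
near end [ 0.4845 -0.1857  0.0349] 0.0001
far end [ 0.5631 -0.1842  0.0132] 0.005
near end [ 0.5407 -0.2546  0.0303] 0.001
far end [ 0.608  -0.264   0.0309] 0.0005
near end [ 0.5189 -0.3257  0.0425] 0.0015
far end [ 0.5385 -0.3391  0.0185] 0.0045
tool shift [-0.0564  0.0026  0.1819]
yaw of tool y -1.5217 tilt [-0.001 -0.001 -1.   ]
```

The adaptor is about 4 mm off centre, with its near end reading slightly high (0.045 against 0.041). There is time to spare, so I'll regrip it and recentre it.

```bash
python3 steer.py '[[-0.0113,0.0005,0.0364,0],[-0.0113,0.0005,0.0364,0],[-0.0113,0.0005,0.0364,0],[-0.0113,0.0005,0.0364,0],[-0.0113,0.0005,0.0364,0]]' && python3 steer.py '[[0,0,0,0],[0,0,0,0],[0,0,0,0]]'; python3 -c "
from h import *
go(.516,-.1152,.0515)"
```

```text
clock: 24.58
position: [0.5157, -0.1159, 0.0991]
ee_rot: [0.0, 1.0, 0.024, 0.0]
contact_force: [1.2, -0.2, -0.2]
width: 0.0303
gripper_force: 0.0
clock: 24.83
position: [0.519, -0.116, 0.1022]
ee_rot: [0.001, 1.0, 0.024, 0.002]
contact_force: [0.7, -0.6, 0.8]
width: 0.0302
gripper_force: 0.0
tool shift [-0.0031 -0.001   0.0507]
yaw of tool y -1.5224 tilt [ 0.004 -0.002 -1.   ]
```

```bash
python3 steer.py '[[-0.002,-0.0007,0.02,0],[0,0,0.018,0],[0,0,0.0105,0],[0,0,0,0],[0,0,0,0]]' && python3 steer.py '[[0,0,0,0],[0,0,0,0],[0,0,0,0],[0,0,0,0],[0,0,0,0]]' 0 40 && python3 steer.py '[[0,0,-0.015,0],[0.004,0,0,0],[0,0,0,0],[0,0,0.014,0],[0,0,0,0]]' && python3 steer.py '[[0,0,0,0],[0,0,0,0],[0,0,0,0],[0,0,0,0]]' 0.03 && python3 steer.py '[[0,0,-0.03,0],[0,0,-0.04,0],[0,0,-0.04,0],[0,0,-0.04,0],[0,0,-0.04,0]]' && python3 steer.py '[[0.03,0,-0.03,0],[0.025,0,-0.01,0],[0,0,0,0],[0,0,0,0]]'; python3 fin.py
```

```text
clock: 25.25
position: [0.5171, -0.1147, 0.0538]
ee_rot: [0.001, 1.0, 0.025, 0.002]
contact_force: [-0.1, -0.1, 0.9]
width: 0.0302
gripper_force: 0.0
clock: 25.67
position: [0.517, -0.1146, 0.0542]
ee_rot: [0.001, 1.0, 0.025, 0.003]
contact_force: [1.1, 0.3, 5.4]
width: 0.0184
gripper_force: 40.1
clock: 26.08
position: [0.5204, -0.1142, 0.0531]
ee_rot: [0.001, 1.0, 0.025, 0.002]
contact_force: [0.5, -0.3, 1.2]
width: 0.0183
gripper_force: 41.4
clock: 26.42
position: [0.5183, -0.1135, 0.0526]
ee_rot: [-0.0, 1.0, 0.025, -0.0]
contact_force: [0.7, -0.2, -0.3]
width: 0.0298
gripper_force: 0.0
clock: 26.83
position: [0.518, -0.1134, 0.2446]
ee_rot: [-0.0, 1.0, 0.025, -0.0]
contact_force: [1.2, -0.6, 0.4]
width: 0.0299
gripper_force: 0.0
clock: 27.17
position: [0.5737, -0.1108, 0.2825]
ee_rot: [0.0, 1.0, 0.025, 0.0]
contact_force: [-1.1, -0.5, -0.3]
width: 0.0302
gripper_force: 0.0
4 4
((0.5165535807609558, -0.11335925757884979), (0.04468771815299988, 0.021504836156964302), 5.66557502746582)
((0.5244133472442627, -0.18653814494609833), (0.08142799884080887, 0.01819637604057789), 2.23335981
[... 378 characters left out ...]
2), (0.08124438673257828, 0.018173567950725555), 3.1717658042907715)
((0.5744138956069946, -0.2594592273235321), (0.0671277567744255, 0.02088235877454281), 8.734554290771484)
((0.5282747149467468, -0.3312815725803375), (0.024606287479400635, 0.021792404353618622), 2.890392541885376)
near end [ 0.4957 -0.1089  0.0345] 0.0024
far end [ 0.539  -0.1154  0.0178] 0.002
near end [ 0.484  -0.1852  0.0329] 0.0001
far end [ 0.5651 -0.189   0.033 ] 0.0003
near end [ 0.5411 -0.2547  0.0348] 0.0013
far end [ 0.6078 -0.2639  0.0309] 0.001
near end [ 0.5188 -0.3259  0.0413] 0.0017
far end [ 0.5376 -0.3401  0.0124] 0.0057
tool shift [-0.0561  0.0021  0.1816]
yaw of tool y -1.5206 tilt [-0.002  0.    -1.   ]
```

The adaptor is now centred at x 0.5195, against 0.520 for its pocket. The other parts are within about 2 mm of their pocket centres, so I'm handing in.

```bash
python3 -c "
from rig import manip, ticket, sensors, get_image
print(ticket.sign_off())"
```

```text
the job is handed in; nothing more can be done
None
```

I moved all four parts into their matching pockets, let go of them and handed the job in at about 27 s of the 99 s; the sign-off gave no verdict, and I viewed 16 pictures, two over the limit of 14.

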